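# Clamp the tenon block in the bench vice with its T-handle

### The arm

A 7-joint arm with a two-finger parallel gripper is mounted at the origin on the work surface. World frame = base frame: x ahead of the robot, y to its left, z up, the work surface at z = 0. Lengths are in mm, angles in degrees, forces in N, time in s.
With the tool pointing down it reaches from about 425 to 875 mm from the base axis. Payload 8.4 kg.
Tool frame: the origin (TCP) lies at the very end of the fingers, on their centre line; the grasp point (between the pads) lies env.hold_point_z behind it (env.hold_point_z is the distance from the TCP to the grasp point, in mm); x points along the fingers, y is the direction in which the jaws open and shut, and the axes are right-handed (so a half turn about x gives the same grasp; the last joint's range is limited). The gripper opens to 87 mm and grips with 3 to 60 N. Pads are 19 mm wide; open, the fingers measure 117 mm over their backs; the gripper's body (75 mm by 190 mm) begins 51 mm behind the grasp point.
Start: joints at [-70.256, 19.091, 2.286, 83.961, -0.768, 76.965, -3.352], TCP at [279.09, 587.003, 222.546] pointing down, gripper open.
Joint ranges: [-147.57, 147.57], [-21.85, 119.76], [-74.77, 79.35], [14.55, 137.4], [-85.83, 265.84], [4.83, 119.75], [-152.11, 152.11]. Speed limits (degrees/s): [127.2, 127.2, 159.86, 159.86, 180, 180, 180].

### API

Orientations are given as [roll, pitch, yaw] about the fixed x, y, z axes, in that order (R = Rz(yaw) Ry(pitch) Rx(roll)).
In Python, from bench import sensors, viewer, job, finder, env gives the robot as it stands.
- The arm moves only by the shell command python3 -m inch 'ROWS' [FORCE]. ROWS is JSON, a list that holds one entry, the list of rows, each a list of 5 numbers: the shift along the tool's x, y, z in m, then the turn about the tool's x in rad, then the gripper's target within -1 to 1 (fully open at 1, half-way at 0, shut at -1). A call has 1 to 10 rows; each row is the pose to reach, as a shift and turn from the pose commanded when the call began, along the tool's axes at that moment; what a row does not reach only later rows make up. A row lasts 1/8 s, in which the tool goes at most 62.5 mm and 10.7 degrees, less where a joint would pass 70% of its speed; a pose out of reach is approached as far as the arm can. A call with a gripper value outside its range is refused whole. The fingers move at their own pace and stop on an object; FORCE is the grip in N (left out, the last holds). Time passes only in rows, so rows that repeat a pose let the fingers close. It gives the time, the measured TCP pose, the force and the opening at its end, in the units of the state.
- sensors.get_obs(): the state, without advancing time (a new reading comes with each control period).
- viewer.snapshot(name): name is "scene" or "top" or "wrist"; returns (picture, depth): 400x640x3 uint8, red, green, blue; 400x640 float32, mm along the optical axis (not along the pixel's ray), 0 where there is no reading.
- viewer.get_calibration(name): a dict with "mtx" (3x3 intrinsics, pixels), "R" (3x3) and "t" (3): a world point X has camera coordinates R X + t. Camera axes: x right, y down, z forward; pixel columns grow to the right and rows downward; lengths in mm; the calibration is good to about 2 mm. A picture is of the moment at which its call begins: read the wrist's pose just before it. get_calibration takes no time and is no camera call; for the wrist camera it gives the pose at the moment of the call.
- job.job_done(): hands the job in, once; it reports no verdict.
Trained networks look in the newest picture that a camera, given by its name, has taken for a name from the list of things; names that differ only in an ending like _2 or _b are one class to them, and where a whole thing is asked for, a point or a joint stands for the part that bears it (a point fixed in the world has none). Each returns a list of dicts, best first, with "confidence" (0 to 1); they miss things now and then, are a little off and sometimes report something else, mostly with a low value. They report only what shows in the picture. A call takes as long as a camera call. They do not tell look-alikes from the thing itself.
- finder.look_for(camera, name): "extent" ([centre column, centre row, width, height] in pixels, round what is visible of it).
- finder.outline_of(camera, name): "pixels" (400x640 bool, what is visible of it) and "extent" ([centre column, centre row, width, height] in pixels, round what is visible of it).
- finder.pinpoint(camera, name): "centre" ([column, row] in pixels: a listed point, or the origin of a listed thing).
The state is a dict: "time": time; "joint_positions": joint angles; "joint_vel": joint speeds; "joint_torque": joint torques, N m; "tcp_pos": TCP position; "tcp_rot": TCP orientation; "ft_force": force on the tool from outside, world axes, zero at the start; "wrist_torque": the same for the moment, N m; "finger_gap": finger opening in mm.
Only numpy, scipy, OpenCV 4.12 (cv2) and the standard library are available. Lean on these libraries where they do the work, as an engineer would, in place of code of your own. Each camera call takes 0.05 s, during which the arm holds its last target. There are 200 camera calls.

### The job

First stand the wooden block, tenon up, on the bed of the vice between the two jaws, lying along them and about central. Then fit the loose T-handle all the way down onto the vice's square spindle and turn it clockwise (seen from above) until the jaw holds the block tight. Leave the handle seated on the spindle, and do not disturb the tin, the tape roll or the blue bin.

Things in the scene. Friction and masses are not known exactly. Their poses are not given: they have to be found in the camera images.
- vice: Grey bench vice, fixed; base 120 (x) by 270 (y) by 25 mm. Origin on the bench, z up. Fixed jaw face at y = +45 mm, 110 mm wide in x; both jaws reach up to z = 55 mm. The moving jaw closes towards +y; opening 52 to 55 mm at the start. Gear housing from y = -150 to -60 mm, top at z = 60 mm; spindle axis at x = 0, y = -105 mm
- vice_bed (a point): Where the middle of the block's underside is when it is held: on the flat bed (25 mm above the bench), mid-width of the jaws, 20 mm before the fixed jaw; axes as the vice's. The block's long x axis goes along this x, either way round
- jaw_face (a point): Point on the moving jaw's steel face: middle of its upper edge, z = 55 mm; axes as the vice's
- spindle_seat (a point): Centre of the round shoulder on which the handle's underside comes to sit, 64 mm above the bench, on the axis of the upright square steel spindle; turns with it. x and y are square to its flats. The spindle is 20 mm square and stands 28 mm above this point, its top 5 mm tapered to 14 mm square
- spindle (a joint): Turn of the spindle, rad, growing clockwise seen from above; 0 to 0.3 at the start, stop at 1.7. It moves the jaw 10 mm per rad; the 40 mm block is met at about 1.5 and is held tight from about 1.58. Stiff (0.22 N m, rising to 0.4): it stays where it is left
- handle: Steel T-handle standing hub down on the bench. Hub 40 mm square, 42 mm tall; square bore 22 mm wide, 34 mm deep, open below, flats along x and y. Cross bar 16 mm thick along x, axis at z = 48 mm, 142 mm over the 22 mm black end balls. The hub can be gripped on its two y faces below the bar. 0.45 kg. origin: centre of its underside, z up
- block: Beech block, 120 (x) by 40 (y) by 45 mm, with a tenon 50 (x) by 28 (y) by 30 mm standing on the middle of its top (75 mm in all), standing tenon up. 0.19 kg. origin: centre of its underside, z up
- tin: Filler tin with a plum label, 100 mm across, 125 mm high; leave alone. origin: centre of its underside, z up
- tape: Roll of tan tape lying flat, 110 mm across, 48 mm high; leave alone. origin: centre of its underside, z up
- bin: Open blue plastic bin, 100 (x) by 160 (y) by 70 mm; leave alone. origin: centre of its underside, z up
- jaw: Moving jaw of the vice with its sprung steel face plate (gives up to 2 mm), 110 (x) by 30 (y) by 29 mm; origin at the lower edge of its face, middle of its width, 26 mm above the bench; axes as the vice's
Things that resemble listed ones, but are neither listed nor needed, are in the scene too. Leave any pink look-alike of the block alone. What is shaped like the handle but green is not meant.

How it is judged:
By the outcome, as a careful person would: the job done as asked, in the order asked, and still so for the second after the job is handed in, with the robot touching nothing.
It also fails if it takes over 59 s, if anything falls off the work surface, if the arm or the gripper's body presses on something with over 40 N, if the wrist force passes 120 N, or if a joint passes its speed limit or range.

## Working session

There is one attempt and no reset: what is moved stays moved. The work goes in short steps, Python scripts to look and compute and a shell command to move; the robot and the scene stay as the last step left them, time stands still between calls to the robot, and variables do not carry over. Pictures are saved under pics/ and viewed, on a budget of 10 in all, crops included, one or two more only if the job needs it, and the job is handed in when it is done.

```bash
ls; mkdir -p pics; python3 - <<'E'
from bench import sensors, viewer, job, finder, env
import cv2,numpy as np
print(env.hold_point_z,sensors.get_obs())
ims=[]
for c in("top","scene"):
    p,d=viewer.snapshot(c); np.savez(f"{c}.npz",p=p,d=d)
    k=viewer.get_calibration(c); print(c,k)
    cv2.imwrite(f"pics/{c}0.png",p[:,:,::-1])
    for n in("vice","vice_bed","jaw_face","spindle_seat","handle","block","tin","tape","bin"):
        print(n,[(np.round(r["centre"]).tolist(),round(r["confidence"],2)) for r in finder.pinpoint(c,n)][:4],[(np.round(r["extent"]).tolist(),round(r["confidence"],2)) for r in finder.look_for(c,n)][:4] if n in("handle","block") else "")
E
```

```text
pics
18.700000000000003 {'time': 0.0, 'joint_positions': array([-70.25762202,  19.13155299,   2.28583522,  84.01015795,
        -0.76749926,  76.96488779,  -3.34989089]), 'joint_vel': array([ 0.02912391,  0.10564488,  0.02914339,  0.07413146, -0.02517874,
        0.04752009,  0.05289566]), 'joint_torque': array([-1.45927166e-03, -6.56364155e+01,  1.33446246e+00, -4.03805709e+01,
       -5.98164042e-02,  4.46765008e-02,  1.19718584e-04]), 'tcp_pos': array([278.91845542, 586.60815159, 221.66958581]), 'tcp_rot': array([ -85.6879859 ,   89.90864791, -111.11427406]), 'ft_force': array([ 0.20209273, -0.2357689 ,  0.32610025]), 'wrist_torque': array([0.01780422, 0.05068684, 0.01700523]), 'finger_gap': 86.87444745735657}
top {'mtx': array([[382.12452113,   0.        , 318.24015773],
       [  0.        , 382.12452113, 201.96180516],
       [  0.        ,   0.        ,   1.        ]]), 'R': array([[ 0.01393474, -0.99984688, -0.0105845 ],
       [-0.98986414, -0.01229785, -0.14148406],
       [ 0.14133223,  0.01244876, -0.98988395]]), 't': array([  29.08743079,  627.49751838, 1012.00099944])}

[... 780 characters left out ...]
051252 ],
       [ 0.37668868, -0.63275451, -0.67655552],
       [-0.34009178,  0.58488565, -0.73637379]]), 't': array([-555.94225288, -170.10990844, 1340.61457222])}
vice [([306.0, 214.0], 0.94)] 
vice_bed [([313.0, 202.0], 0.81), ([305.0, 199.0], 0.38)] 
jaw_face [([306.0, 201.0], 0.58), ([303.0, 210.0], 0.55)] 
spindle_seat [([277.0, 218.0], 0.76)] 
handle [([186.0, 292.0], 0.82), ([228.0, 327.0], 0.55)] [([223.0, 322.0, 31.0, 61.0], 0.92), ([184.0, 283.0, 68.0, 33.0], 0.8)]
block [([388.0, 126.0], 0.84), ([346.0, 141.0], 0.77)] [([390.0, 121.0, 17.0, 34.0], 0.79), ([305.0, 205.0, 31.0, 31.0], 0.33)]
tin [([401.0, 172.0], 0.81)] 
tape [([320.0, 315.0], 0.74)] 
bin [([388.0, 234.0], 0.68)]
```

View pics/top0.png

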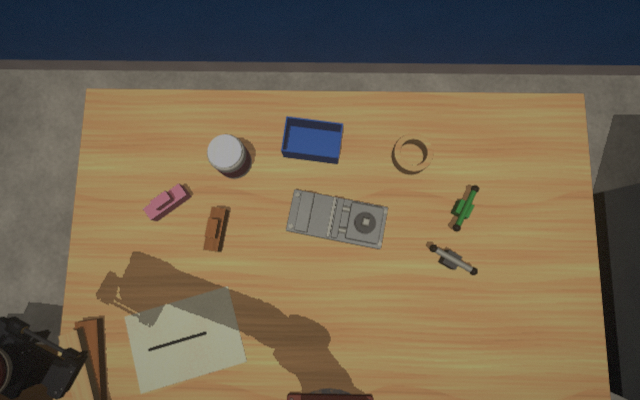

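View pics/scene0.png

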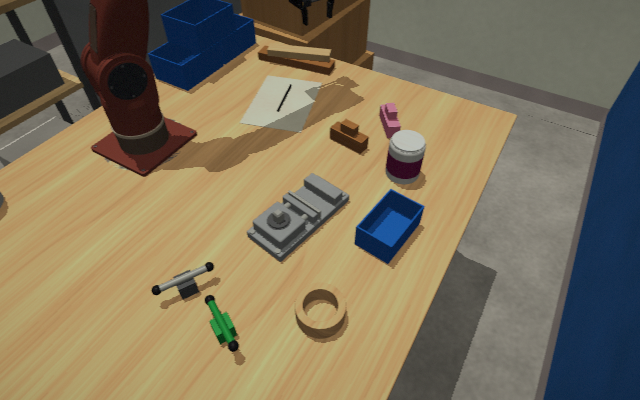

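The arm's shadow aside, the top picture shows:
- Brown block at (217,228), and the pink look-alike at (166,203). The brown one fits the beech description.
- Grey steel T-handle at (452,258), and the green one at (465,208). The grey one is meant.
- Vice centred near (337,218), housing to the right, so vice +y points to image left.
- Bin (313,140), tin (228,152) and tape (411,155).

Next I measure and take a confirming crop.

```bash
cat > h.py <<'E'
from bench import sensors, viewer, job, finder, env
import cv2,numpy as np
from scipy.spatial.transform import Rotation as Ro
def cloud(d,k):
    v,u=np.mgrid[:400,:640]; m=k["mtx"]
    c=np.stack([(u-m[0,2])/m[0,0]*d,(v-m[1,2])/m[1,1]*d,d],-1)
    X=(c-k["t"])@k["R"]; X[d<=0]=np.nan
    return X
def proj(X,k):
    c=np.asarray(X)@k["R"].T+k["t"]; c=c@k["mtx"].T; return c[...,:2]/c[...,2:]
def tcp():
    o=sensors.get_obs(); R=Ro.from_euler("xyz",o["tcp_rot"],degrees=True).as_matrix()
    return np.array(o["tcp_pos"]),R,o
def rect(P):
    (c,s,a)=cv2.minAreaRect(P[:,:2].astype(np.float32)); return np.round(c,1),np.round(s,1),round(a,1)
def todo(xyz,ydir):
    """shift (m, tool axes) to bring TCP to xyz; turn (deg, rad) about tool x so tool y is along +-ydir (deg, world)"""
    p,R,o=tcp(); s=R.T@(np.array(xyz)-p)/1000
    ty=np.degrees(np.arctan2(R[1,1],R[0,1])); t=-(ydir-ty); t=(t+90)%180-90
    print("shift",s.round(4),"turn deg",round(t,1),"rad",round(np.radians(t),3),"tool y dir",round(ty,1),"j",o["joint_positions"].round(0),"tilt",np.round(R[2],3),"t",o["time"],"gap",round(o["finger_gap"],1))
E
python3 - <<'E'
from h import *
f={c:np.load(c+".npz") for c in("top","scene")}
for c in f:
    k=viewer.get_calibration(c);X=cloud(f[c]["d"],k)
    z=X[...,2]; print(c,"bench z",np.nanmedian(z[(X[...,0]>300)&(X[...,0]<800)&(abs(X[...,1])<500)]))
    if c=="top":
        rois=dict(block=(198,200,236,258),handle=(420,235,485,282),vice=(280,180,395,255))
    else: rois=dict(block=(325,112,373,155),handle=(145,255,218,302),vice=(240,165,355,260))
    for n,(a,b,e,g) in rois.items():
        P=X[b:g,a:e].reshape(-1,3)
        for lo,hi in {"block":[(20,85),(38,52),(62,85)],"handle":[(12,75),(40,70)],"vice":[(15,100),(18,32),(48,66),(80,110)]}[n]:
            Q=P[(P[:,2]>lo)&(P[:,2]<hi)]
            print(n,lo,hi,len(Q),rect(Q) if len(Q)>4 else"",np.median(Q,0).round() if len(Q) else "")
t=f["top"]["p"];s=f["scene"]["p"]
cr=[(t[190:270,140:260]),(t[180:290,415:495]),(s[170:265,235:360]),(s[90:170,320:440])]
cr=[cv2.resize(c,(390,290)) for c in cr]
cv2.imwrite("pics/crop1.png",np.vstack([np.hstack(cr[:2]),np.hstack(cr[2:])])[:,:,::-1])
E
```

```text
top bench z 1.5165076377834776
block 20 85 759 (array([551. , 321.1]), array([ 41.4, 120. ]), 82.0) [549. 315.  47.]
block 38 52 443 (array([551.2, 321.2]), array([ 41.2, 119.6]), 82.0) [543. 317.  46.]
block 62 85 221 (array([551. , 321.3]), array([29. , 49.3]), 81.4) [552. 319.  76.]
handle 12 75 511 (array([ 477.2, -325.9]), array([140.3,  40.4]), 61.1) [ 476. -323.   54.]
handle 40 70 464 (array([ 477.3, -326. ]), array([140.3,  40. ]), 60.7) [ 476. -326.   54.]
vice 15 100 4107 (array([585.4, -15. ]), array([270.3, 120.2]), 79.6) [582. -14.  53.]
vice 18 32 1824 (array([585.4, -15.1]), array([270.1, 120.1]), 79.6) [586.  23.  26.]
vice 48 66 2032 (array([584.9, -20.1]), array([229.9, 110.9]), 79.6) [582. -49.  59.]
vice 80 110 61 (array([571.9, -88.6]), array([19.4, 20.4]), 75.1) [571. -87.  92.]
scene bench z 0.6517249963927876
block 20 85 665 (array([552.5, 321.2]), array([ 45.5, 123. ]), 80.7) [560. 310.  45.]
block 38 52 279 (array([551.7, 321.5]), array([ 43.7, 121. ]), 79.9) [564. 312.  45.]
block 62 85 151 (array([552.2, 322.1]), array([31.8, 52.3]), 84.2) [555. 317.  74.]
handle 12 75 848 (array([ 494.9, -343.9]), array([133.2, 102.4]), 41.2) [ 489. -334.   52.]
handle 40 70 703 (array([ 494.9, -343.9]), array([133.2, 102.4]), 41.2) [ 485. -333.   54.]
vice 15 100 4075 (array([586.9, -14.9]), array([271.3, 121.8]), 79.9) [597. -47.  50.]
vice 18 32 1367 (array([586.9, -14.8]), array([271. , 121.8]), 79.9) [615. -16.  25.]
vice 48 66 1980 (array([585.5, -19.4]), array([232.4, 110.8]), 79.1) [589. -56.  57.]
vice 80 110 74 (array([574.3, -89.4]), array([19.2, 20.3]), 71.9) [577. -91.  90.]
```

View pics/crop1.png

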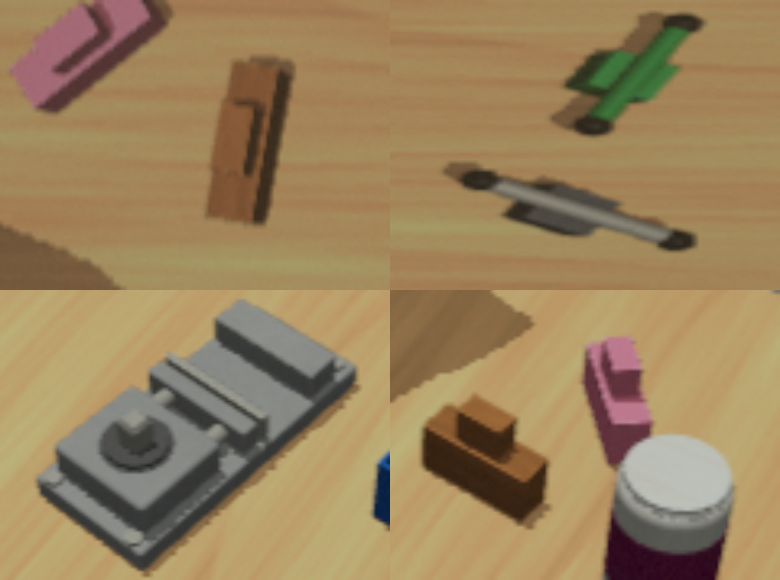

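The crop agrees: brown block upright on its base, grey handle standing hub down, and the spindle turned slightly clockwise from the vice axes. The depth rectangles match the listed sizes, so I move to the block first.

```bash
python3 - <<'E'
from h import *
todo([551.3,321.3,120],81.5)
p,R,o=tcp(); print(R.round(3))
E
```

```text
shift [ 0.1025 -0.123   0.3599] turn deg -16.9 rad -0.295 tool y dir 64.6 j [-70.  19.   2.  84.  -1.  77.  -3.] tilt [-1. -0. -0.] t 1.2 gap 87.1
[[-0.     0.429  0.903]
 [-0.     0.903 -0.429]
 [-1.    -0.    -0.   ]]
```

```bash
python3 -m inch '[[[0.01,-0.02,0.06,-0.15,1],[0.03,-0.04,0.12,-0.295,1],[0.05,-0.06,0.18,-0.295,1],[0.07,-0.08,0.24,-0.295,1],[0.085,-0.1,0.3,-0.295,1],[0.1,-0.123,0.36,-0.295,1],[0.1,-0.123,0.36,-0.295,1],[0.1,-0.123,0.36,-0.295,1]]]' 20; python3 - <<'E'
from h import *
p,d=viewer.snapshot("wrist");k=viewer.get_calibration("wrist");X=cloud(d,k).reshape(-1,3)
m=np.linalg.norm(X[:,:2]-[551,321],axis=1)<75
for lo,hi in((35,52),(62,85)):
    Q=X[m&(X[:,2]>lo)&(X[:,2]<hi)];print(len(Q),rect(Q) if len(Q)>4 else "",np.median(Q[:,2]) if len(Q) else "")
cv2.imwrite("pics/w1.png",p[:,:,::-1])
todo([551.3,321.3,49],81.5)
E
```

```text
time: 2.2
tcp_pos: [551.9, 320.3, 122.2]
tcp_rot: [-124.4, 90.0, -133.1]
ft_force: [-0.3, -0.4, -0.5]
finger_gap: 87.3
4208 (array([547.4, 325.6]), array([ 40.1, 116.7]), 81.9) 44.55290244016728
2772 (array([548.8, 325.2]), array([27.9, 50.1]), 81.5) 74.4592871259615
shift [ 0.0736 -0.001   0.0007] turn deg -0.0 rad -0.0 tool y dir 81.5 j [-42.  22.  10.  93.  -4.  66.  50.] tilt [-1.     0.001 -0.001] t 2.25 gap 87.3
```

```bash
python3 -m inch '[[[0.035,0,0,0,1],[0.06,0.001,0,0,1],[0.073,0.001,0,0,1],[0.073,0.001,0,0,1],[0.073,0.001,0,0,-0.6],[0.073,0.001,0,0,-0.6],[0.073,0.001,0,0,-0.6],[0.073,0.001,0,0,-0.6],[0.073,0.001,0,0,-0.6]]]' 25; python3 -c "
from h import *
todo([595.2,36.2,140],79.6)"
```

```text
time: 3.38
tcp_pos: [551.6, 322.3, 49.6]
tcp_rot: [31.0, 90.0, 22.4]
ft_force: [-0.3, -1.1, -0.6]
finger_gap: 44.9
shift [-0.0904 -0.2765  0.0856] turn deg 1.9 rad 0.033 tool y dir 81.5 j [-42.  26.   9.  96.  -5.  58.  51.] tilt [-1.  0.  0.] t 3.375 gap 44.9
```

```bash
python3 -m inch '[[[0,0,0,0,-0.6],[0,0,0,0,-0.6],[0,0,0,0,-0.6],[0,0,0,0,-0.6],[-0.03,0,0,0,-0.6],[-0.06,0,0,0,-0.6],[-0.09,0,0,0,-0.6],[-0.09,0,0,0,-0.6]]]' 25; python3 - <<'E'
from h import *
todo([595.2,36.2,140],79.6)
p,R,o=tcp()
for c in("top","scene","wrist"):
    q,d=viewer.snapshot(c);k=viewer.get_calibration(c);X=cloud(d,k).reshape(-1,3)
    m=np.linalg.norm(X[:,:2]-p[:2],axis=1)<75
    z=p[2]-49
    Q=X[m&(X[:,2]>z+30)&(X[:,2]<z+50)];print(c,len(Q),rect(Q) if len(Q)>4 else "",np.nanmedian(Q[:,2]) if len(Q) else "")
E
```

```text
time: 4.38
tcp_pos: [552.8, 323.0, 142.0]
tcp_rot: [44.0, 89.8, 35.4]
ft_force: [0.5, 0.4, -1.7]
finger_gap: 27.6
shift [ 0.0014 -0.2773  0.0845] turn deg 1.9 rad 0.033 tool y dir 81.5 j [-42.  21.  10.  92.  -4.  68.  50.] tilt [-1.     0.003  0.003] t 4.375 gap 27.6
top 235 (array([552.3, 321.6]), array([ 40.6, 120.1]), 81.7) 138.4137190444757
scene 332 (array([552.9, 314.4]), array([123.6,  44.2]), 0.2) 134.44563711225055
wrist 6643 (array([548.4, 322.3]), array([ 45.2, 117.7]), 81.8) 133.02362480079117
```

```bash
python3 -m inch '[[[0,-0.05,0.015,0.01,-0.6],[0,-0.1,0.03,0.033,-0.6],[0,-0.15,0.045,0.033,-0.6],[0,-0.2,0.06,0.033,-0.6],[0,-0.25,0.075,0.033,-0.6],[0,-0.277,0.085,0.033,-0.6],[0,-0.277,0.085,0.033,-0.6],[0,-0.277,0.085,0.033,-0.6]]]'; python3 - <<'E'
from h import *
todo([595.3,36,74.5],79.6)
p,R,o=tcp()
q,d=viewer.snapshot("top");k=viewer.get_calibration("top");X=cloud(d,k).reshape(-1,3)
m=np.linalg.norm(X[:,:2]-p[:2],axis=1)<75
z=p[2]-49
Q=X[m&(X[:,2]>z+30)&(X[:,2]<z+50)];print(rect(Q),np.median(Q[:,2]))
w,d=viewer.snapshot("wrist");cv2.imwrite("pics/w2.png",w[:,:,::-1])
E
```

```text
time: 5.52
tcp_pos: [593.8, 36.7, 138.4]
tcp_rot: [-175.3, 89.9, 174.4]
ft_force: [0.4, 0.3, -1.6]
finger_gap: 27.9
shift [ 0.0639 -0.0004  0.0017] turn deg 0.0 rad 0.0 tool y dir 79.6 j [-23.  16.  18.  99.  -5.  66.  76.] tilt [-1.    -0.    -0.002] t 5.525 gap 27.9
(array([0., 0.]), array([0., 0.]), 0.0) nan
  return _methods._mean(a, axis=axis, dtype=dtype,
  ret = ret.dtype.type(ret / rcount)
```

View pics/w2.png

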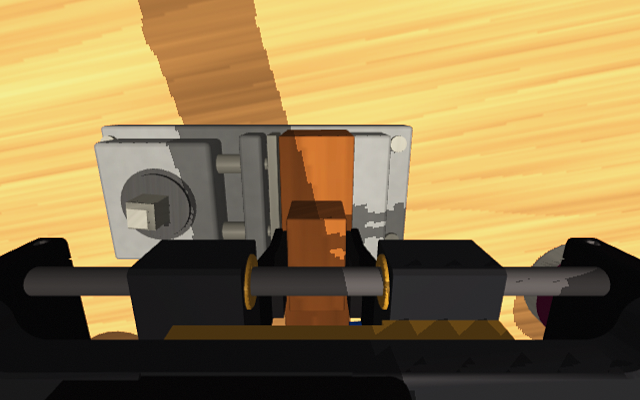

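The wrist picture shows the block held at (318,200), parallel with the jaws (moving jaw near column 255, fixed near 395) and above the gap. I lower it.

```bash
python3 -m inch '[[[0.02,0,0.001,0,-0.6],[0.04,0,0.001,0,-0.6],[0.052,0,0.001,0,-0.6],[0.058,0,0.001,0,-0.6],[0.061,0,0.001,0,-0.6],[0.0635,0,0.001,0,-0.6],[0.0635,0,0.001,0,-0.6]]]'; python3 - <<'E'
from h import *
todo([595.3,36,74.5],79.6)
p,d=viewer.snapshot("scene");k=viewer.get_calibration("scene");X=cloud(d,k)
cv2.imwrite("pics/s3.png",cv2.resize(p[130:270,210:400],(760,560))[:,:,::-1])
E
```

```text
time: 6.5
tcp_pos: [595.6, 35.6, 76.3]
tcp_rot: [20.5, 90.0, 10.0]
ft_force: [-0.0, -0.3, -1.3]
finger_gap: 27.4
shift [ 0.0018  0.0003 -0.0004] turn deg -0.0 rad -0.0 tool y dir 79.6 j [-22.  20.  17. 102.  -7.  59.  77.] tilt [-1.  0.  0.] t 6.5 gap 27.4
```

View pics/s3.png

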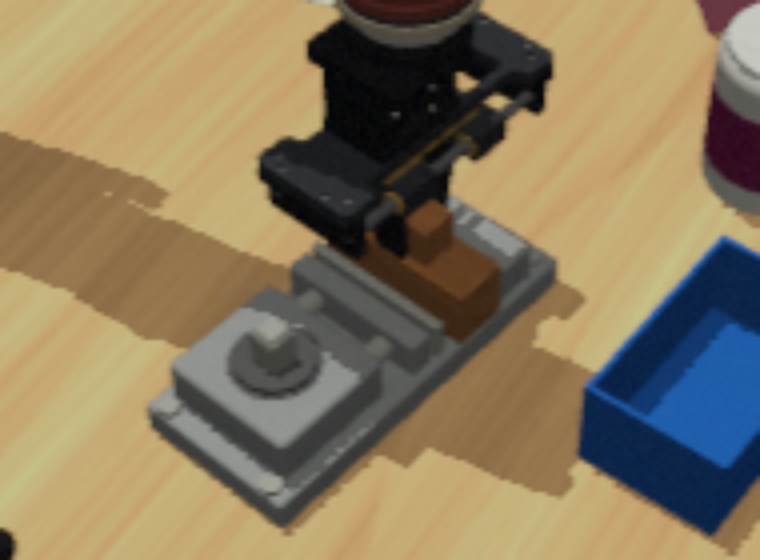

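The block is between the jaws, just off the bed. I lower it to contact, release and rise.

```bash
python3 -m inch '[[[0.001,0,0,0,-0.6],[0.002,0,0,0,-0.6],[0.003,0,0,0,-0.6],[0.003,0,0,0,-0.6]]]'; python3 -m inch '[[[0,0,0,0,0],[0,0,0,0,0],[0,0,0,0,0],[-0.02,0,0,0,0.1],[-0.06,0,0,0,0.3],[-0.1,0,0,0,1],[-0.1,0,0,0,1]]]'; python3 - <<'E'
from h import *
todo([477.2,-326,110],151.0)
todo([477.2,-326,110],-29.0)
E
```

```text
time: 7.05
tcp_pos: [595.8, 35.8, 74.3]
tcp_rot: [43.9, 89.9, 33.5]
ft_force: [-5.3, -0.4, 9.2]
finger_gap: 27.7
time: 7.92
tcp_pos: [597.5, 35.7, 176.5]
tcp_rot: [21.3, 89.7, 10.9]
ft_force: [0.4, -0.1, -0.6]
finger_gap: 69.0
shift [ 0.0654 -0.3776 -0.0532] turn deg -71.4 rad -1.247 tool y dir 79.6 j [-23.  15.  18.  96.  -5.  70.  76.] tilt [-1.     0.002  0.005] t 7.925 gap 69.0
shift [ 0.0654 -0.3776 -0.0532] turn deg -71.4 rad -1.247 tool y dir 79.6 j [-23.  15.  18.  96.  -5.  70.  76.] tilt [-1.     0.002  0.005] t 7.925 gap 69.0
```

```bash
python3 -m inch '[[[0,-0.04,-0.005,0.18,1],[0,-0.08,-0.01,0.36,1],[0,-0.12,-0.015,0.54,1],[0,-0.16,-0.02,0.72,1],[0.01,-0.2,-0.025,0.9,1],[0.02,-0.24,-0.03,1.08,1],[0.03,-0.28,-0.035,1.26,1],[0.04,-0.32,-0.04,1.44,1],[0.05,-0.36,-0.047,1.62,1],[0.06,-0.378,-0.053,1.8,1]]]'; python3 -m inch '[[[0,0,0,0.095,1],[0,0,0,0.095,1]]]'; python3 - <<'E'
from h import *
for c in("top","scene","wrist"):
    p,d=viewer.snapshot(c);k=viewer.get_calibration(c);X=cloud(d,k).reshape(-1,3)
    if c!="wrist":
        m=np.linalg.norm(X[:,:2]-[595,36],axis=1)<75
        for lo,hi in((64,80),(92,110)):
            Q=X[m&(X[:,2]>lo)&(X[:,2]<hi)];print(c,"block",len(Q),rect(Q) if len(Q)>4 else"",np.median(Q[:,2]) if len(Q) else "")
        m=np.linalg.norm(X[:,:2]-[571,-88],axis=1)<16
        Q=X[m&(X[:,2]>75)];print("sp",len(Q),rect(Q) if len(Q)>4 else"")
    else:
        m=np.linalg.norm(X[:,:2]-[477,-326],axis=1)<85
        Q=X[m&(X[:,2]>30)&(X[:,2]<70)];print("handle",len(Q),rect(Q) if len(Q)>4 else"")
        cv2.imwrite("pics/w4.png",p[:,:,::-1])
todo([477.2,-326,10],-29.0)
E
```

```text
time: 9.18
tcp_pos: [473.2, -329.0, 112.1]
tcp_rot: [-29.7, 89.9, -143.7]
ft_force: [-0.3, 0.9, -0.3]
finger_gap: 87.0
time: 9.43
tcp_pos: [474.5, -326.5, 112.2]
tcp_rot: [-64.7, 89.9, 176.3]
ft_force: [-0.6, 0.9, 0.5]
finger_gap: 86.9
top block 447 (array([594.8,  35. ]), array([ 40. , 119.8]), 79.7) 70.80761162822962
top block 209 (array([594.7,  35. ]), array([27.9, 50.3]), 79.9) 100.91193237502326
sp 64 (array([571.7, -88.5]), array([19.6, 20. ]), 75.8)
scene block 412 (array([596.3,  34.9]), array([ 42.6, 120.8]), 80.8) 69.96614211639721
scene block 196 (array([596.3,  35.8]), array([29.5, 51.6]), 78.7) 99.41811714441857
sp 90 (array([573.6, -88.1]), array([21.8, 20.9]), 78.0)
handle 5259 (array([ 497.1, -313.4]), array([119.2,  94.2]), 13.7)
shift [ 0.1028  0.0017 -0.0011] turn deg 0.2 rad 0.003 tool y dir -28.8 j [ -6.  19.  44. 104. -15.  63.  14.] tilt [-1. -0.  0.] t 9.575 gap 86.8
```

View pics/w4.png

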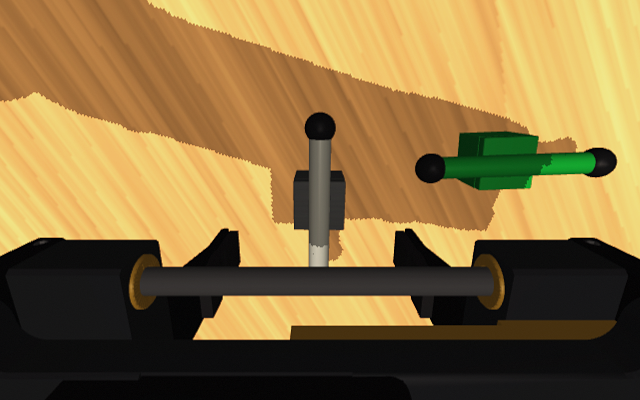

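The block sits at (594.8, 35.0), along the jaws, with its top at the right height. The wrist picture shows the grey handle at (319,200), centred between the fingers. The green one at (505,165) is clear of the right finger. I descend and grip.

```bash
python3 -m inch '[[[0.04,0.001,-0.002,0,1],[0.075,0.0015,-0.002,0.003,1],[0.1,0.0015,-0.002,0.003,1],[0.1,0.0015,-0.002,0.003,-0.4],[0.1,0.0015,-0.002,0.003,-0.4],[0.1,0.0015,-0.002,0.003,-0.4],[0.1,0.0015,-0.002,0.003,-0.4],[0.1,0.0015,-0.002,0.003,-0.4],[0.1,0.0015,-0.002,0.003,-0.4],[0.1,0.0015,-0.002,0.003,-0.4]]]' 50;  python3 -m inch '[[[0,0,0,0,-0.4],[0,0,0,0,-0.4],[-0.05,0,0,0,-0.4],[-0.1,0,0,0,-0.4],[-0.125,0,0,0,-0.4],[-0.125,0,0,0,-0.4]]]' 50; python3 - <<'E'
from h import *
todo([571.8,-87.5,136],-14.5)
p,R,o=tcp(); print(p, o["wrist_torque"],o["ft_force"])
q,d=viewer.snapshot("top");k=viewer.get_calibration("top");X=cloud(d,k).reshape(-1,3)
m=np.linalg.norm(X[:,:2]-p[:2],axis=1)<85
z=p[2]-12
Q=X[m&(X[:,2]>z+35)&(X[:,2]<z+62)];print(len(Q),rect(Q))
Q=X[m&(X[:,2]>z+35)&(X[:,2]<z+46)];print(len(Q),rect(Q))
w,d=viewer.snapshot("wrist");cv2.imwrite("pics/w5.png",np.hstack([w[:,:,::-1][100:400,180:460],q[210:310,400:500,::-1].repeat(3,0).repeat(3,1)]))
E
```

```text
time: 10.82
tcp_pos: [477.5, -325.6, 13.3]
tcp_rot: [105.4, 90.0, -13.8]
ft_force: [-0.0, -0.2, 3.9]
finger_gap: 39.6
time: 11.58
tcp_pos: [477.9, -325.9, 138.9]
tcp_rot: [103.1, 89.9, -16.1]
ft_force: [-0.1, 0.3, -5.1]
finger_gap: 39.8
shift [ 0.003  -0.0341 -0.2539] turn deg -14.7 rad -0.256 tool y dir -29.2 j [ -8.  18.  45. 102. -14.  66.  13.] tilt [-1.     0.002 -0.001] t 11.575 gap 39.8
[ 477.85132909 -325.8750925   138.92774773] [-0.08412901  0.05706039  0.00861561] [-0.06494756  0.27848457 -5.08787504]
217 (array([ 502.8, -300.4]), array([67.6, 45.2]), 59.2)
38 (array([ 496.7, -297.4]), array([68.7, 33.9]), 62.8)
```

View pics/w5.png

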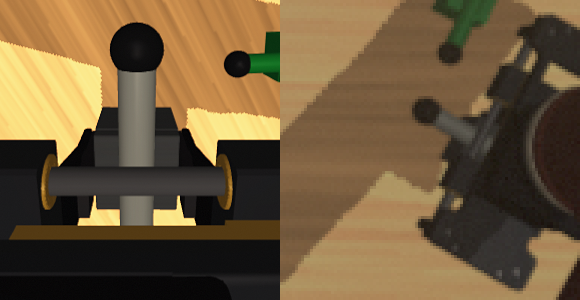

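The handle is held upright by its hub (gap 39.8, about 4.5 N of weight). I carry it over the spindle.

```bash
python3 -m inch '[[[0,-0.008,-0.05,-0.06,-0.4],[0,-0.015,-0.1,-0.12,-0.4],[0,-0.02,-0.15,-0.18,-0.4],[0,-0.028,-0.2,-0.256,-0.4],[0,-0.034,-0.24,-0.256,-0.4],[0,-0.034,-0.254,-0.256,-0.4],[0,-0.034,-0.254,-0.256,-0.4],[0,-0.034,-0.254,-0.256,-0.4]]]'; python3 - <<'E'
from h import *
todo([572.3,-87.9,116],-14.5)
q,d=viewer.snapshot("wrist");k=viewer.get_calibration("wrist")
s,ds=viewer.snapshot("scene");ks=viewer.get_calibration("scene")
cv2.imwrite("pics/w6.png",np.hstack([q[60:400,130:510],cv2.resize(s[140:260,210:330],(340,340))])[:,:,::-1])
p,R,o=tcp()
X=cloud(ds,ks).reshape(-1,3);u=p[2]-13
m=np.linalg.norm(X[:,:2]-p[:2],axis=1)<30
Q=X[m&(X[:,2]>u+3)&(X[:,2]<u+36)];print(p,len(Q),Q.min(0),Q.max(0))
E
```

```text
time: 12.68
tcp_pos: [570.4, -89.1, 137.3]
tcp_rot: [-43.2, 89.9, -147.8]
ft_force: [-0.7, 0.3, -4.8]
finger_gap: 40.0
shift [ 0.0213  0.0016 -0.0017] turn deg -0.1 rad -0.002 tool y dir -14.6 j [-26.  16.  36. 102. -10.  65.  -1.] tilt [-1.    -0.001  0.001] t 12.675 gap 40.0
[570.72505674 -88.97710949 137.8322055 ] 143 [ 547.9460138  -114.89254797  128.21339483] [599.32996175 -92.11440053 160.76582301]
```

View pics/w6.png

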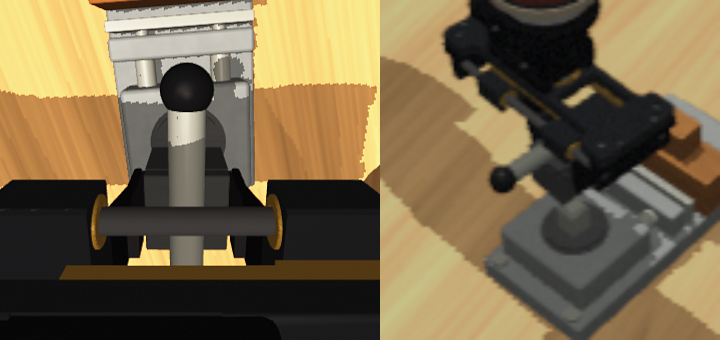

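The handle is over the spindle in both views, so I descend in small steps and watch the force.

```bash
python3 -m inch '[[[0.012,0.0016,-0.0017,0,-0.4],[0.026,0.0016,-0.0017,0,-0.4],[0.032,0.0016,-0.0017,0,-0.4],[0.036,0.0016,-0.0017,0,-0.4],[0.039,0.0016,-0.0017,0,-0.4],[0.039,0.0016,-0.0017,0,-0.4]]]' 50; python3 -c "
from h import *
todo([572.3,-87.9,77],-14.5);print(tcp()[2]['wrist_torque'])"
```

```text
time: 13.52
tcp_pos: [573.4, -86.1, 99.1]
tcp_rot: [3.6, 90.0, -100.9]
ft_force: [-0.4, -0.6, -4.7]
finger_gap: 40.1
shift [ 0.0221 -0.0006  0.002 ] turn deg -0.0 rad -0.0 tool y dir -14.5 j [-25.  19.  36. 104. -12.  61.   0.] tilt [-1.  0.  0.] t 13.525 gap 40.1
[-0.20137137  0.15182203  0.03866556]
```

```bash
python3 -m inch '[[[0.002,-0.0004,0.0015,0,-0.4],[0.005,-0.0004,0.0015,0,-0.4],[0.008,-0.0004,0.0015,0,-0.4],[0.008,-0.0004,0.0015,0,-0.4]]]'; python3 -c "
from h import *
todo([572.3,-87.9,77],-14.5);print(tcp()[2]['wrist_torque'])"
```

```text
time: 14.02
tcp_pos: [572.4, -87.2, 90.7]
tcp_rot: [-72.9, 90.0, -177.4]
ft_force: [0.3, -0.1, -4.8]
finger_gap: 39.5
shift [0.0137 0.0001 0.0007] turn deg 0.0 rad 0.0 tool y dir -14.5 j [-25.  19.  35. 104. -13.  60.   1.] tilt [-1.    -0.001  0.   ] t 14.025 gap 39.5
[-0.05872501  0.07375083 -0.00805476]
```

The hub slid about 14 mm down the spindle without contact force. I continue to the shoulder.

```bash
python3 -m inch '[[[0.004,0,0.0004,0,-0.4],[0.008,0,0.0004,0,-0.4],[0.011,0,0.0004,0,-0.4],[0.0125,0,0.0004,0,-0.4],[0.0140,0,0.0004,0,-0.4],[0.0145,0,0.0004,0,-0.4]]]'; python3 -c "
from h import *
todo([572.3,-87.9,77],-14.5);print(tcp()[2]['wrist_torque'])"
```

```text
time: 14.78
tcp_pos: [572.5, -87.7, 77.3]
tcp_rot: [-162.0, 90.0, 93.5]
ft_force: [-5.1, 0.5, 8.1]
finger_gap: 39.8
shift [ 0.0003 -0.0002  0.0003] turn deg 0.0 rad 0.0 tool y dir -14.5 j [-25.  20.  35. 105. -13.  59.   1.] tilt [-1. -0. -0.] t 14.775 gap 39.8
[ 0.12958309  1.44056834 -0.00690894]
```

The handle is seated: contact at 77.3 mm, as predicted. I turn it clockwise with full grip.

```bash
python3 -m inch '[[[0,0,0,0.12,-0.4],[0,0,0,0.26,-0.4],[0,0,0,0.4,-0.4],[0,0,0,0.54,-0.4],[0,0,0,0.68,-0.4],[0,0,0,0.82,-0.4],[0,0,0,0.96,-0.4],[0,0,0,1.1,-0.4],[0,0,0,1.24,-0.4],[0,0,0,1.24,-0.4]]]' 60; cat > chk.py <<'E'
from h import *
todo([572.3,-87.7,77],-100);o=tcp()[2];print(o['wrist_torque'].round(2),o["ft_force"].round(1))
a=np.radians(79.6);yd=np.array([np.cos(a),np.sin(a)]);xd=np.array([yd[1],-yd[0]]);O=np.array([590.8,14.5])
for c in("top","scene"):
    p,d=viewer.snapshot(c);k=viewer.get_calibration(c);X=cloud(d,k).reshape(-1,3)
    v=np.stack([(X[:,:2]-O)@xd,(X[:,:2]-O)@yd,X[:,2]],1)
    J=v[(abs(v[:,0])<50)&(v[:,1]>-45)&(v[:,1]<30)&(v[:,2]>50)&(v[:,2]<60)]
    B=X[(abs(v[:,0])<80)&(v[:,1]>-5)&(v[:,1]<60)&(v[:,2]>64)&(v[:,2]<80)]
    T=X[(abs(v[:,0])<80)&(v[:,1]>-5)&(v[:,1]<60)&(v[:,2]>93)&(v[:,2]<107)]
    H=X[(abs(v[:,0])<85)&(abs(v[:,1]+105)<85)&(v[:,2]>100)&(v[:,2]<127)]
    print(c,"jaw y",len(J),np.percentile(J[:,1],[1,99]).round(1) if len(J) else "","block",[(rect(Q)[0],rect(Q)[1],rect(Q)[2],"rel",((rect(Q)[0]-O)@xd).round(1),((rect(Q)[0]-O)@yd).round(1)) for Q in(B,T) if len(Q)>9],"bar",rect(H) if len(H)>9 else "")
E
python3 chk.py
```

```text
time: 16.02
tcp_pos: [573.0, -87.7, 77.3]
tcp_rot: [174.8, 90.0, -0.8]
ft_force: [-3.4, 0.6, 5.1]
finger_gap: 39.6
shift [ 0.0003 -0.      0.0007] turn deg 14.4 rad 0.251 tool y dir -85.6 j [-36.  24.  50. 105. -21.  60. -63.] tilt [-1.     0.    -0.001] t 16.025 gap 39.6
[ 0.    0.83 -0.06] [-3.4  0.6  5.1]
top jaw y 187 [-26.7   1.9] block [(array([594.7,  36.2]), array([ 40. , 119.4]), 79.7, 'rel', np.float64(-0.1), np.float64(22.0)), (array([595.1,  36. ]), array([27.9, 50.4]), 79.4, 'rel', np.float64(0.3), np.float64(21.9))] bar 
scene jaw y 342 [-28.5   5.6] block [(array([596.7,  33.7]), array([ 41.3, 120.7]), 82.8, 'rel', np.float64(2.3), np.float64(19.9)), (array([596.6,  36.3]), array([29.5, 51.4]), 77.2, 'rel', np.float64(1.8), np.float64(22.5))] bar (array([576.5, -84.7]), array([ 59.7, 131. ]), 74.6)
```

The jaw face is at about y = 2 mm, pushing the block (now at 22) towards the fixed jaw. I keep turning.

```bash
python3 -m inch '[[[0,0,0,0.1,-0.4],[0,0,0,0.2,-0.4],[0,0,0,0.28,-0.4],[0,0,0,0.36,-0.4],[0,0,0,0.4,-0.4],[0,0,0,0.4,-0.4]]]' 60; python3 chk.py
```

```text
time: 16.88
tcp_pos: [572.9, -88.1, 77.3]
tcp_rot: [176.3, 90.0, -22.2]
ft_force: [-3.3, 0.0, 5.7]
finger_gap: 39.7
shift [ 0.0003 -0.0002  0.0007] turn deg -8.4 rad -0.147 tool y dir -108.4 j [-39.  26.  55. 106. -24.  61. -83.] tilt [-1.     0.    -0.001] t 16.875 gap 39.7
[-0.1   0.9   0.08] [-3.3  0.   5.7]
top jaw y 230 [-39.1   4.7] block [(array([595.6,  39. ]), array([ 40. , 120.1]), 79.4, 'rel', np.float64(0.3), np.float64(25.0)), (array([595.5,  39. ]), array([27.7, 49.8]), 79.4, 'rel', np.float64(0.2), np.float64(24.9))] bar 
scene jaw y 268 [-24.    7.6] block [(array([605.4,  36.8]), array([ 41.4, 103.4]), 81.0, 'rel', np.float64(10.3), np.float64(24.6)), (array([611. ,  36.3]), array([28.2, 22.2]), 80.0, 'rel', np.float64(15.9), np.float64(25.1))] bar (array([581.6, -89. ]), array([ 59.5, 115.7]), 46.3)
```

The block is now at y = 25.0, against the fixed jaw. Bore play makes the exact spindle angle uncertain (about 1.6), so I add a little more turn for a safe hold.

```bash
python3 -m inch '[[[0,0,0,0.03,-0.4],[0,0,0,0.06,-0.4],[0,0,0,0.07,-0.4]]]' 60; python3 -c "
from h import *
todo([572.3,-87.7,77],-100);o=tcp()[2];print(o['wrist_torque'].round(2))"
```

```text
time: 17.35
tcp_pos: [572.9, -88.1, 77.3]
tcp_rot: [178.7, 90.0, -23.8]
ft_force: [-2.7, 0.1, 6.2]
finger_gap: 39.6
shift [ 0.0003 -0.0002  0.0007] turn deg -12.5 rad -0.217 tool y dir -112.5 j [-40.  27.  56. 106. -25.  61. -87.] tilt [-1.     0.    -0.001] t 17.35 gap 39.6
[-0.25  0.98  0.31]
```

```bash
python3 -m inch '[[[0,0,0,0,0.3],[0,0,0,0,0.5],[0,0,0,0,0.5],[0,0,0,0,0.5],[-0.04,0,0,0,0.5],[-0.09,0,0,0,0.5],[-0.14,0,0,0,0.5],[-0.15,0.05,-0.05,0,0.5],[-0.15,0.1,-0.1,0,0.5],[-0.15,0.15,-0.15,0,0.5]]]'; python3 -m inch '[[[0,0.05,-0.04,0,0.5],[0,0.07,-0.06,0,0.5],[0,0.07,-0.06,0,0.5],[0,0.07,-0.06,0,0.5]]]'; python3 chk.py;  python3 - <<'E'
from h import *
f=[]
for c,(a,b,e,g) in(("top",(270,170,400,265)),("scene",(230,150,360,270))):
    p,d=viewer.snapshot(c);f.append(cv2.resize(p[b:g,a:e],(390,360)))
    k=viewer.get_calibration(c);X=cloud(d,k).reshape(-1,3)
    Q=X[(np.linalg.norm(X[:,:2]-[572,-88],axis=1)<80)&(X[:,2]>95)&(X[:,2]<135)];print(c,rect(Q),np.percentile(Q[:,2],[1,50,99]).round(1))
    p0=np.load(c+".npz")["d"]
    for n,q in(("tin",0),("tape",0),("bin",0)):
        print(n,[np.round(r["centre"]).tolist() for r in finder.pinpoint(c,n)][:1])
cv2.imwrite("pics/f7.png",np.hstack(f)[:,:,::-1])
E
```

```text
time: 18.6
tcp_pos: [645.4, -261.1, 226.6]
tcp_rot: [-126.2, 90.0, 31.5]
ft_force: [0.1, 0.4, 0.4]
finger_gap: 65.4
time: 19.1
tcp_pos: [672.9, -347.2, 226.3]
tcp_rot: [-44.3, 90.0, 113.3]
ft_force: [0.1, -0.5, -0.1]
finger_gap: 65.9
shift [ 0.1494 -0.2014  0.192 ] turn deg -12.4 rad -0.217 tool y dir -112.4 j [ -5.  41.  54.  67. -32.  87. -70.] tilt [-1. -0.  0.] t 19.1 gap 65.9
[0.05 0.15 0.01] [ 0.1 -0.5 -0.1]
top jaw y 358 [-42.9   4.6] block [(array([595.5,  39. ]), array([ 39.9, 119.9]), 79.5, 'rel', np.float64(0.2), np.float64(24.9)), (array([595.5,  39. ]), array([27.8, 50. ]), 79.5, 'rel', np.float64(0.2), np.float64(24.9))] bar (array([571.6, -88.5]), array([ 39.7, 139.8]), 68.1)
scene jaw y 374 [-23.8   8.4] block [(array([596.6,  40. ]), array([ 44. , 122.5]), 78.9, 'rel', np.float64(1.1), np.float64(26.1)), (array([596.8,  39.1]), array([30.6, 50.6]), 81.3, 'rel', np.float64(1.5), np.float64(25.3))] bar (array([576.3, -85.2]), array([ 33.4, 140.3]), 69.4)
top (array([571.6, -88.4]), array([ 39.7, 139.4]), 68.4) [103.  118.1 125.3]
tin [[236.0, 161.0]]
tape [[411.0, 158.0]]
bin [[310.0, 142.0]]
scene (array([574.8, -84.2]), array([ 32.6, 141. ]), 67.7) [100.4 117.5 123.9]
tin [[403.0, 173.0]]
tape [[320.0, 314.0]]
bin [[386.0, 231.0]]
```

View pics/f7.png

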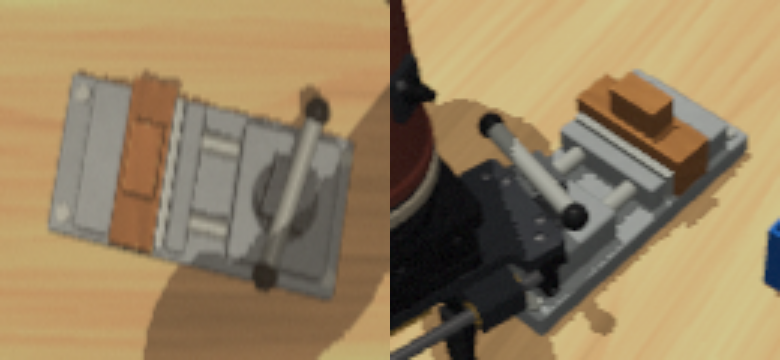

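Final picture: the block, tenon up, is flush between the jaws, left view (145,160), and the bar lies across the seated hub at (290,200). The gripper is clear of everything. I hand it in.

```bash
python3 -c "
from bench import job
print(job.job_done())"
```

```text
the job is handed in; nothing more can be done
None
```

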